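# Gauge a caster wheel

### The job

Measure the largest of the three loose caster wheels in the bench gauge with the fingertips, gripping and lifting nothing: push the wheel flat along the bench, between the gauge's two jaws, up against its fence, then push on the outer face of the sliding jaw's blade until the wheel is snug between both jaws and still touching the fence. Keep the fingers off the jaw's saddle and its inner measuring face, and leave everything else on the bench where it is.

Things in the scene. Friction and masses are not known exactly. Their poses are not given: they have to be found in the camera images.
- wheel_large: The largest loose caster wheel, lying flat: black rubber tyre, grey hub; a plain disc 100 mm in diameter and 32 mm thick, about 0.3 to 0.65 kg. It slides on the bench against about 2 to 8 N of friction. Origin: centre of its underside; z up along its axle.
- gauge: Metal wheel gauge fixed to the bench, a big flat caliper without base plate. Origin: on the bench, inner corner of fence and fixed jaw. x runs along the fence face from the fixed jaw to the sliding jaw (away from the robot, within 12 degrees), y out of the fence into the open space (robot's left), z up. Fence: x -20 to 280, y -24 to 0 (face y = 0), 30 mm high, scale marks on top.
- gauge_fixed_jaw (a point): Middle of the fixed jaw's inner face, on the bench, at x = 0, y = 37 mm of the gauge. The fixed jaw is the steel bar at the near end: x -18 to 0, y 0 to 75 mm, 30 mm high.
- gauge_seat (a point): Point on the bench at x = 50, y = 50 mm of the gauge: the centre of a 100 mm wheel that touches both fence and fixed jaw. The wheel comes in from the open side, y over 75 mm, sliding on the bench itself.
- jaw (a joint): Sliding jaw position in m, 0 to 0.145, growing as it closes along the gauge's -x. Gap between the jaws = 0.185 minus this (starts 150 to 185 mm; snug on the wheel: 0.085). Steel blade 16 mm thick in x, from the fence to y = 75 mm, 30 mm high; the saddle lies below y = 4 mm. About 3 N of friction; stays where left.
- jaw_push (a point): Point on the outer face (the side away from the fixed jaw) of the sliding jaw's blade, 45 mm out from the fence, 15 mm above the bench: the place to push, along the gauge's -x.
- jaw_saddle (a point): The parts of the sliding jaw not to be touched: the saddle with its thumbscrew on top of the fence (40 x 34 mm, up to 48 mm high), and the dark 4 mm measuring face on the inner side of the blade, which is for the wheel alone. This point: middle of the saddle's top, 40 mm above the bench.
- wheel_mid: Bystander: a second caster wheel of the same materials lying flat, 75 mm in diameter, 28 mm thick; it may lie on either side of the large wheel. Origin: centre of its underside.
- wheel_small: Bystander: the smallest loose caster wheel lying flat, 50 mm in diameter, 22 mm thick. Origin: centre of its underside.
- caster: Bystander: a complete swivel caster standing upside down on its 95 x 75 mm steel top plate, wheel up, 104 mm high. Origin: centre of the plate's underside.
- bolt: Bystander: axle bolt lying down, about 62 mm long, 18 mm head and nut.
- wrench: Bystander: a wrench lying on the bench to the right.
- bracket: Bystander: U-shaped steel fork bracket, 85 x 60 mm base, 63 mm high, to the right of the gauge.
There are look-alikes about, which are no part of the job. Leave any orange or yellow look-alike of the wheel_large alone.

How it is judged (in metres and radians):
On the way, in this order (a step that is already met when the one before it is completed fails the run):
1. the large wheel lies against the fence, between the jaws (y of wheel_large in the frame of gauge between 0.045 and 0.056 m and angle between wheel_large's own z axis and vertical below 0.05 rad and x of wheel_large in the frame of gauge between 0.045 and 0.14 m), for 0.2 s.
2. the sliding jaw holds the wheel snug against the fixed jaw (x of wheel_large in the frame of gauge between 0.045 and 0.053 m and value of joint jaw above 0.0815 m), for 0.2 s.
At the end, for the whole second after the job is handed in: The large wheel lies flat and at rest on the bench, its rim within 3 mm of the fence and within 3 mm of the fixed jaw, and the jaws' gap is at most 103.5 mm, so the sliding jaw is snug to the wheel (all of step 2 and y of wheel_large in the frame of gauge between 0.045 and 0.053 m and angle between wheel_large's own z axis and vertical below 0.05 rad and height (world z) of wheel_large below 0.004 m and linear speed of wheel_large below 0.01 m/s); the robot touches nothing.
It fails at once if the fingers press on the sliding jaw's saddle or inner measuring face (more than a brush), as in gripping it (contact force between the fingers and jaw_c1 above 2 N or contact force between the fingers and jaw_c2 above 2 N or contact force between the fingers and jaw_c3 above 2 N or contact force between the fingers and jaw_c4 above 2 N).
It fails at once if the large wheel is lifted off the bench or tipped (height (world z) of wheel_large above 0.01 m or angle between wheel_large's own z axis and vertical above 0.2 rad).
It fails at once if another loose thing on the bench is moved more than 20 mm (distance of any of wheel_mid, wheel_small, caster, bolt, wrench, bracket from where it was at the start of the episode above 0.02 m).
It also fails if it takes over 64 s, if anything falls off the work surface, if the arm or the gripper's body presses on something with over 40 N, if the wrist force passes 120 N, or if a joint passes its speed limit or range.

### The arm

A 6-joint arm with a two-finger parallel gripper is mounted at the origin on the work surface. World frame = base frame: x ahead of the robot, y to its left, z up, the work surface at z = 0. Lengths are in mm, angles in rad, forces in N, time in s.
With the tool pointing down it reaches from about 325 to 900 mm from the base axis. Payload 6.1 kg.
Tool frame: the origin (TCP) lies midway between the tips of the shut fingers; the grasp point (between the pads) lies 19 mm behind it (robot.tcp_to_grasp is the distance from the TCP to the grasp point, in mm); z points along the fingers, y is the line along which they close (so a half turn about z gives the same grasp; the last joint's range is limited). The gripper opens to 87 mm and grips with 3 to 60 N. Pads are 19 mm wide; open, the fingers measure 117 mm over their backs; the gripper's body (75 mm by 190 mm) begins 51 mm behind the grasp point.
Start: joints at [-1.291, 0.22, 1.526, -0, 1.395, -0.126], TCP at [246.713, -574.237, 222.538] pointing down, gripper open.
Joint ranges: [-2.98, 2.98], [-0.91, 2.08], [0.09, 2.57], [-1.24, 4.39], [0.2, 2.65], [-2.68, 2.68]. Speed limits (rad/s): [2.57, 2.57, 3.01, 3.14, 3.14, 3.14].

### API

Orientations are given as [roll, pitch, yaw] about the fixed x, y, z axes, in that order (R = Rz(yaw) Ry(pitch) Rx(roll)).
In Python, from station import robot gives the robot as it stands. Calls block until the motion is done:
- robot.movep(position, orientation): joint-space move of the TCP to a pose.
- robot.move_l(position, rate=150, rot=None, stop_force=None): straight line of the TCP; rot=None keeps the orientation; rate is the mean speed in mm/s. With stop_force (N) it stops when the force on the tool has changed by that much, and returns True; else False.
- robot.move_j(angles): joint-space move.
- robot.gripper_to(opening, strength=None): finger opening in mm; strength is the grip in N (None keeps the last); returns when the fingers have stopped.
- robot.hold(seconds).
- robot.inverse_kinematics(position, orientation): joint angles nearest the present ones, or None.
- robot.state(): the state.
- robot.snapshot(name): name is "side" or "top"; returns a dict with "pixels" (384x512x3 uint8, red, green, blue), "range_z" (384x512 float32, mm along the optical axis (not along the pixel's ray), 0 where there is no reading), "K" (3x3 intrinsics, pixels), "xyz" and "rotation" of the camera in the world. Camera axes: x right, y up, looking along -z (the intrinsics and any distortion apply to the point x, -y, -z); pixel columns grow to the right and rows downward; lengths in mm; the calibration is good to about 2 mm. A picture is of the moment at which its call begins.
A pose or a line that the arm cannot do raises robot.PlanningError and nothing moves.
- robot.hand_in(): hands the job in; it is judged then, once.
Trained networks look in the newest picture that a camera, given by its name, has taken for a name from the list of things; names that differ only in an ending like _2 or _b are one class to them, and where a whole thing is asked for, a point or a joint stands for the part that bears it (a point fixed in the world has none). Each returns a list of dicts, best first, with "conf" (0 to 1); they miss things now and then, are a little off and sometimes report something else, mostly with a low value. They report only what shows in the picture. A call takes as long as a camera call. They do not tell look-alikes from the thing itself.
- robot.search_frame(camera, thing): "extent" ([left, top, right, bottom] in pixels, round what is visible of it).
- robot.regions_of(camera, thing): "region" (384x512 bool, what is visible of it) and "extent" ([left, top, right, bottom] in pixels, round what is visible of it).
The state is a dict: "time": time; "joint_pos": joint angles; "joint_vel": joint speeds; "effort": joint torques, N m; "tool_pos": TCP position; "tool_rot": TCP orientation; "contact_force": force on the tool from outside, world axes, zero at the start; "wrist_torque": the same for the moment, N m; "opening": finger opening in mm; "finger_force": force on a finger pad.
Only numpy, scipy, OpenCV 4.12 (cv2) and the standard library are available. Lean on these libraries where they do the work, as an engineer would, in place of code of your own. Each camera call takes 0.05 s, during which the arm holds its last target. There are 200 camera calls.

## Working session

There is one attempt and no reset: what is moved stays moved. The work goes in short steps, each a Python script; the robot and the scene stay as the last script left them, time stands still between calls to the robot, and variables do not carry over. Pictures are saved under pics/ and viewed, at most 10 in all, crops included, and the job is handed in when it is done.

```bash
mkdir -p pics; cat > h.py <<'E'
import numpy as np, cv2
from station import robot
def cloud(s):
    K=s["K"];d=s["range_z"];v,u=np.mgrid[:384,:512]
    p=np.stack([(u-K[0,2])/K[0,0]*d,-(v-K[1,2])/K[1,1]*d,-d],-1)
    w=p@np.array(s["rotation"]).T+np.array(s["xyz"])
    w[d==0]=np.nan
    return w
def save(s,n): cv2.imwrite(f"pics/{n}.png",s["pixels"][...,::-1])
E
python3 - <<'E'
from h import *
for c in("top","side"):
    s=robot.snapshot(c);save(s,c+"0");w=cloud(s)
    print(c,s["xyz"],s["K"].tolist(),s["rotation"], [k for k in s])
    for t in["wheel_large","wheel_mid","wheel_small","caster","bolt","wrench","bracket","gauge","jaw","jaw_saddle"]:
        for r in robot.regions_of(c,t)[:3]:
            m=r["region"];q=w[m];z=np.nanpercentile(q[:,2],90)
            top=q[abs(q[:,2]-z)<5]
            print(t,round(r["conf"],2),np.round(r["extent"]),"z90",round(z),"med",np.round(np.nanmedian(top,0)),"lo",np.round(np.nanpercentile(q,1,0)),"hi",np.round(np.nanpercentile(q,99,0)),"rgb",np.median(s["pixels"][m],0))
E
```

```text
Traceback (most recent call last):
  File "h.py", line 6, in cloud
    w=p@np.array(s["rotation"]).T+np.array(s["xyz"])
      ~~~~~~~~~~~~~~~~~~~~~~~~~~~^~~~~~~~~~~~~~~~~~~
ValueError: operands could not be broadcast together with shapes (384,512) (3,)
```

```bash
sed -i 's/np.array(s\["rotation"\]).T/Rotation.from_euler("xyz",s["rotation"]).as_matrix().T/; 1a from scipy.spatial.transform import Rotation' h.py
python3 - <<'E'
from h import *
for c in("top","side"):
    s=robot.snapshot(c);save(s,c+"0");w=cloud(s)
    print(c,s["xyz"],s["K"].tolist(),s["rotation"], [k for k in s])
    for t in["wheel_large","wheel_mid","wheel_small","caster","bolt","wrench","bracket","gauge","jaw","jaw_saddle"]:
        for r in robot.regions_of(c,t)[:3]:
            m=r["region"];q=w[m];z=np.nanpercentile(q[:,2],90)
            top=q[abs(q[:,2]-z)<5]
            print(t,round(r["conf"],2),np.round(r["extent"]),"z90",round(z),"med",np.round(np.nanmedian(top,0)),"lo",np.round(np.nanpercentile(q,1,0)),"hi",np.round(np.nanpercentile(q,99,0)),"rgb",np.median(s["pixels"][m],0))
E
```

```text
top [ 392.89946225    8.99675468 1405.04614077] [[435.08779028796965, 0.0, 253.9288213007826], [0.0, 435.08779028796965, 193.72447254871898], [0.0, 0.0, 1.0]] [ 0.10906012 -0.00445694 -1.58393784] ['pixels', 'range_z', 'K', 'xyz', 'rotation']
wheel_large 0.89 [225. 114. 252. 147.] z90 36 med [754.  49.  34.] lo [706.   1.   8.] hi [802.  95.  39.] rgb [135.  93.  52.]
wheel_large 0.8 [142. 223. 177. 252.] z90 36 med [407. 298.  34.] lo [361. 250.  15.] hi [454. 344.  39.] rgb [139. 138.  68.]
wheel_large 0.69 [194. 242. 226. 274.] z90 36 med [344. 140.  34.] lo [295.  91.  -3.] hi [394. 188.  40.] rgb [135.  97.  55.]
wheel_mid 0.79 [196. 202. 220. 223.] z90 32 med [484. 153.  30.] lo [452. 118.  12.] hi [522. 188.  35.] rgb [94.  88.  75.5]
wheel_small 0.79 [137. 182. 159. 199.] z90 27 med [563. 339.  24.] lo [538. 316.   0.] hi [587. 362.  29.] rgb [91. 85. 70.]
caster 0.82 [101. 169. 143. 204.] z90 100 med [592. 447. 100.] lo [534. 385.  -1.] hi [626. 482. 107.] rgb [99. 94. 88.]
bolt 0.5 [362. 203. 375. 218.] z90 19 med [ 485. -360.   17.] lo [ 456. -378.   -3.] hi [ 508. -340.  
[... 2158 characters left out ...]
] hi [ 723. -311.   64.] rgb [103. 102.  97.]
bracket 0.27 [230. 159. 298. 195.] z90 33 med [ 561. -174.   31.] lo [ 439. -237.    0.] hi [730. -89.  45.] rgb [118.5 118.  108. ]
gauge 0.77 [228. 157. 301. 197.] z90 33 med [ 558. -174.   31.] lo [ 439. -247.   -0.] hi [732. -89.  45.] rgb [124. 122. 110.]
jaw 0.53 [241. 159. 254. 181.] z90 42 med [ 637. -178.   41.] lo [ 623. -190.    6.] hi [648. -98.  47.] rgb [91.5 92.  89.5]
jaw_saddle 0.76 [241. 158. 257. 181.] z90 42 med [ 639. -182.   41.] lo [ 621. -266.   -1.] hi [670. -98.  49.] rgb [114.  113.5 104. ]
jaw_saddle 0.7 [230. 157. 299. 195.] z90 33 med [ 560. -174.   31.] lo [ 439. -252.   -1.] hi [734. -89.  45.] rgb [130. 128. 115.]
```

View pics/top0.png

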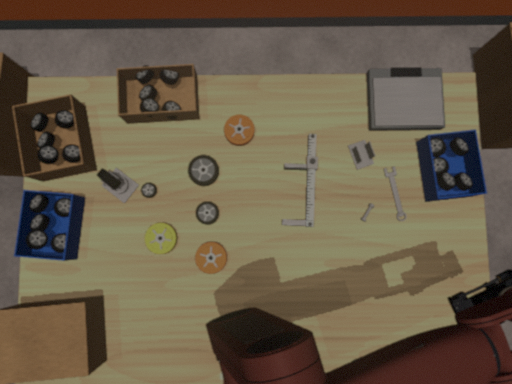

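View pics/side0.png

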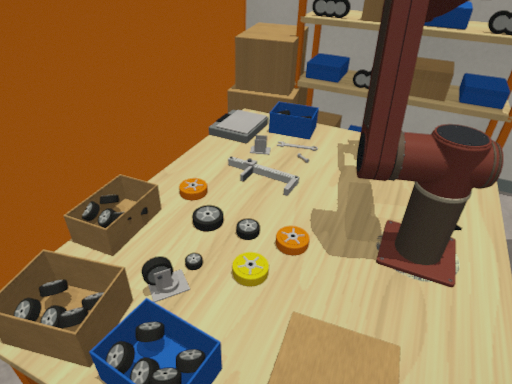

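```bash
cat >> h.py <<'E'
from scipy.optimize import differential_evolution
def best(c,t,near):
    "points of the thing of class t nearest to near"
    s=robot.snapshot(c);w=cloud(s);out=[]
    for r in robot.regions_of(c,t):
        q=w[r["region"]];q=q[~np.isnan(q[:,0])]
        if len(q): out.append((np.hypot(*(np.median(q[:,:2],0)-near)),q))
    return (s,w)+(min(out,key=lambda a:a[0]) if out else (9e9,None))
def fitwheel(w,near,R=50,zlo=20,zhi=45):
    q=w.reshape(-1,3);near=np.array(near,float)
    q=q[(q[:,2]>zlo)&(q[:,2]<zhi)]
    for _ in range(8):
        m=np.hypot(*(q[:,:2]-near).T)<R+12
        near=(q[m,:2].min(0)+q[m,:2].max(0))/2*.5+.5*q[m,:2].mean(0)
    return near,m.sum(),np.ptp(q[m,:2],0)
E
python3 - <<'E'
from h import *
for c in("top","side"):
    s=robot.snapshot(c);w=cloud(s)
    print(c,"wheel",fitwheel(w,(620,165)),"mid",fitwheel(w,(484,154),37),"small",fitwheel(w,(562,340),25,12))
    q=w.reshape(-1,3);q=q[~np.isnan(q[:,0])]
    q=q[(q[:,0]>410)&(q[:,0]<770)&(q[:,1]>-230)&(q[:,1]<-60)]
    a=q[q[:,2]>18][:,:2]; b=q[q[:,2]<8][:,:2]
    # template: fence + fixed jaw + blade(gap)
    def ins(p,x0,x1,y0,y1): return np.clip(1.5+np.minimum.reduce([p[:,0]-x0,x1-p[:,0],p[:,1]-y0,y1-p[:,1]]),0,3)/3
    def f(v):
        X,Y,t,g=v
        def I(p):
            p=p-[X,Y];p=p@np.array([[np.cos(t),-np.sin(t)],[np.sin(t),np.cos(t)]])
            return np.maximum.reduce([ins(p,-20,280,-24,0),ins(p,-18,0,-5,75),ins(p,g,g+16,-5,75),ins(p,g-12,g+28,-29,5)])
        return (1-I(a)).sum()+I(b).sum()
    r=differential_evolution(f,[(430,490),(-200,-140),(-.25,.25),(145,190)],seed=1,tol=1e-6)
    print(c,np.round(r.x,3),r.fun,len(a),len(b))
    im=s["pixels"]
    u=(slice(125,235),slice(270,330)) if c=="top" else (slice(145,210),slice(215,315))
    cv2.imwrite(f"pics/g_{c}.png",cv2.resize(im[u][...,::-1],None,fx=5,fy=5,interpolation=2))
E
```

```text
top wheel (array([622.5362908 , 164.12583336]), np.int64(760), array([96.55707182, 99.21056868])) mid (array([486.96973236, 152.33922805]), np.int64(432), array([70.37596866, 73.21388586])) small (array([562.29672527, 340.12803759]), np.int64(195), array([48.98436003, 50.34133095]))
top [ 4.59229e+02 -1.60936e+02 -6.00000e-02  1.63496e+02] 115.4542705607781 1030 4571
side wheel (array([619.72801672, 165.58348088]), np.int64(562), array([97.40891832, 98.6747301 ])) mid (array([483.73351435, 152.19137849]), np.int64(335), array([71.70426849, 72.9443103 ])) small (array([560.21329414, 340.32239533]), np.int64(219), array([49.04253686, 49.94627801]))
side [ 4.58743e+02 -1.64269e+02 -5.20000e-02  1.62683e+02] 224.25665468564694 617 1615
```

View pics/g_top.png

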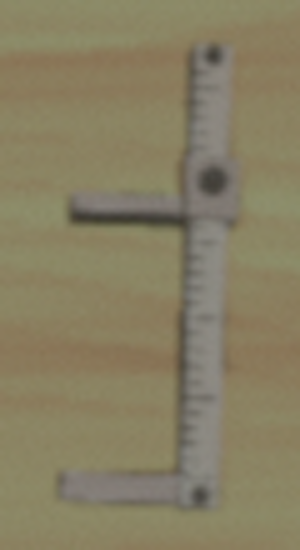

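```bash
cat >> h.py <<'E'
O=np.array([459.,-162.3]);T=-.056;GX=np.array([np.cos(T),np.sin(T)]);GY=np.array([-GX[1],GX[0]])
def G(x,y): return O+x*GX+y*GY
def toG(p): p=np.array(p)-O;return np.array([p@GX,p@GY])
def rot(d):
    a=np.arctan2(d[1],d[0]);q=robot.state()["joint_pos"]
    c=[]
    for k in(-np.pi,0,np.pi):
        o=[np.pi,0,a+k];j=robot.inverse_kinematics([600,100,150],o)
        if j is not None:c.append((abs(j[5]),o))
    return min(c)[1]
def at(p,z): return [float(p[0]),float(p[1]),z]
def look():
    for c in("top","side"):
        s=robot.snapshot(c);w=cloud(s)
        for r in robot.regions_of(c,"wheel_large"):
            m=r["region"];px=s["pixels"][m].astype(float).mean(0)
            if r["conf"]>.3 and px.max()-px.min()<40:
                f=fitwheel(w,np.nanmedian(w[m][:,:2],0));print(c,round(r["conf"],2),f[0].round(1),"gauge",toG(f[0]).round(1),f[1:])
    return s
E
python3 - <<'E'
from h import *
W=np.array([621,164.9]);E=G(58,150);d=(E-W)/np.linalg.norm(E-W);o=rot(d);print(o,d)
robot.gripper_to(60)
robot.movep(at(W-68*d,150),o)
robot.move_l(at(W-68*d,10))
print(robot.state()["opening"],robot.state()["contact_force"])
print(robot.move_l(at(E-50*d,10),rate=80,stop_force=25))
st=robot.state();print(st["tool_pos"],st["contact_force"],st["time"])
robot.move_l(at(E-70*d,10));robot.move_l(at(E-70*d,160))
p=E-70*d
robot.movep(at(G(58,330),200),o)
s=look();save(s,"s1");print(robot.state()["time"])
E
```

```text
[3.141592653589793, 0, np.float64(-5.1994629709016555)] [-0.46804216 -0.88370614]
60.310929604114314 [-0.04897207  0.30103785  0.04725812]
False
[548.73381766  28.50083188   9.97106365] [1.4395235  1.50450622 0.86155698] 9.1917
top 0.69 [526.5 -11.8] gauge [ 58.9 154.1] (np.int64(766), array([96.04194012, 95.68986697]))
side 0.71 [523.7  -9.8] gauge [ 56.  155.9] (np.int64(443), array([ 98.66546745, 103.13858961]))
11.4
```

```bash
python3 - <<'E'
from h import *
d=-GY;o=rot(d);x=57.5;print(o)
robot.movep(at(G(x,225),120),o)
robot.move_l(at(G(x,225),10))
print(robot.move_l(at(G(x,125),10),rate=80,stop_force=25))
st=robot.state();print(toG(st["tool_pos"][:2]),st["contact_force"])
print(robot.move_l(at(G(x,90),10),rate=25,stop_force=15))
st=robot.state();print(toG(st["tool_pos"][:2]),st["contact_force"],st["time"])
robot.move_l(at(G(x,160),10));robot.move_l(at(G(x,160),160))
robot.movep(at(G(58,330),200),o)
s=look();save(s,"s2");print(robot.state()["time"])
E
```

```text
[3.141592653589793, 0, np.float64(-4.76838898038469)]
False
[ 57.40125978 124.89058982] [-0.28982905 -0.19800048  0.42798616]
True
[57.27134221 97.3304749 ] [1.68488188 2.81365451 1.86764057] 15.425
top 0.97 [ 514.5 -123.8] gauge [53.2 41.6] (np.int64(957), array([115.43545486, 118.30206896]))Traceback (most recent call last):
  File "<stdin>", line 11, in <module>
  File "h.py", line 43, in look
    f=fitwheel(w,np.nanmedian(w[m][:,:2],0));print(c,round(r["conf"],2),f[0].round(1),"gauge",toG(f[0]).round(1),f[1:])
  File "h.py", line 24, in fitwheel
    near=(q[m,:2].min(0)+q[m,:2].max(0))/2*.5+.5*q[m,:2].mean(0)
          ~~~~~~~~~~~^^^
    return umr_minimum(a, axis, None, out, keepdims, initial, where)
ValueError: zero-size array to reduction operation minimum which has no identity
```

```bash
cat >> h.py <<'E'
def look2():
    for c in("top","side"):
        s=robot.snapshot(c);w=cloud(s)
        for r in robot.regions_of(c,"wheel_large"):
            m=r["region"];q=w[m];q=q[(q[:,2]>22)&(q[:,2]<45)]
            if len(q)<50 or abs(toG(np.median(q[:,:2],0))-50).max()>60: continue
            g=(q[:,:2]-O)@np.array([GX,GY]).T
            print(c,round(r["conf"],2),"wheel gauge lo,hi,mid",g.min(0).round(1),g.max(0).round(1),((g.min(0)+g.max(0))/2).round(1))
        q=w.reshape(-1,3);q=q[(q[:,2]>18)&(q[:,2]<45)]
        g=(q[:,:2]-O)@np.array([GX,GY]).T
        for n,x0,x1 in(("fix",-30,8),("blade",110,200)):
            b=g[(g[:,0]>x0)&(g[:,0]<x1)&(g[:,1]>54+14*(n=="fix"))&(g[:,1]<90)]
            if len(b): print(c,n,np.percentile(b,2,0).round(1),np.percentile(b,98,0).round(1))
        save(s,c+str(int(robot.state()["time"])))
    print(robot.state()["time"])
E
python3 - <<'E'
from h import *
look2()
t=robot.snapshot("top")["pixels"][110:240,190:340];cv2.imwrite("pics/m.png",cv2.resize(t[...,::-1],None,fx=4,fy=4))
E
```

```text
top 0.74 wheel gauge lo,hi,mid [9.2 4.2] [104.8 100.4] [57.  52.3]
top fix [-17.   68.8] [-1.  75.5]
top blade [163.5  55.6] [179.1  75.7]
side 0.63 wheel gauge lo,hi,mid [ 9.  -3.4] [105.   99.8] [57.  48.2]
side fix [-17.4  68.2] [-1.  74.1]
18.175
```

View pics/m.png

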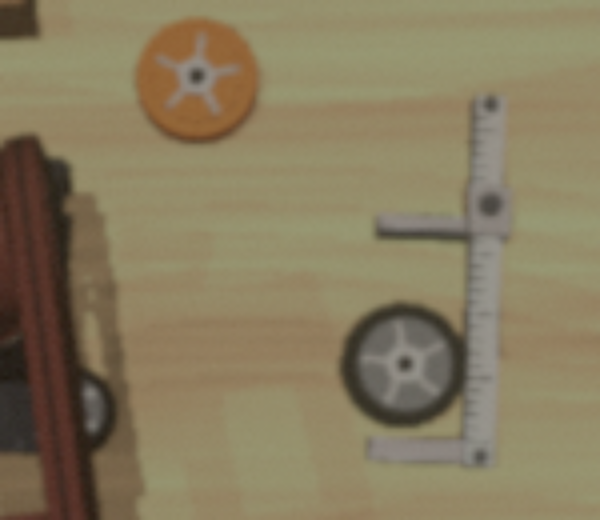

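```bash
python3 - <<'E'
from h import *
d=-GX;o=rot(d);print(o)
robot.gripper_to(0)
robot.movep(at(G(215,48),140),o)
robot.move_l(at(G(215,48),15))
print(robot.move_l(at(G(145,48),15),rate=60,stop_force=30))
st=robot.state();print(toG(st["tool_pos"][:2]),st["contact_force"])
print(robot.move_l(at(G(112,48),15),rate=20,stop_force=25))
st=robot.state();print(toG(st["tool_pos"][:2]),st["contact_force"],st["time"])
robot.move_l(at(G(190,48),15));robot.move_l(at(G(190,48),160))
robot.movep(at(G(150,330),200),o)
look2()
t=robot.snapshot("top")["pixels"][110:240,190:340];cv2.imwrite("pics/m2.png",cv2.resize(t[...,::-1],None,fx=4,fy=4))
E
```

```text
[3.141592653589793, 0, np.float64(3.085592653589793)]
False
[144.84677624  47.96776564] [ 0.33652299 -0.58540019  0.05678009]
True
[126.02203966  47.88125679] [ 1.93714715 -0.26135867  0.36284836] 24.5833
top 0.88 wheel gauge lo,hi,mid [2.3 3.7] [ 99.1 100. ] [50.7 51.9]
top fix [-17.   68.7] [ 4.9 75.5]
top blade [110.1  54.2] [114.5  76.2]
side 0.98 wheel gauge lo,hi,mid [-2.6 -6.4] [96.  99.5] [46.7 46.6]
side fix [-18.4  68.3] [ 6.9 75.8]
side blade [111.   62.6] [116.2  74.1]
27.5833
```

View pics/m2.png

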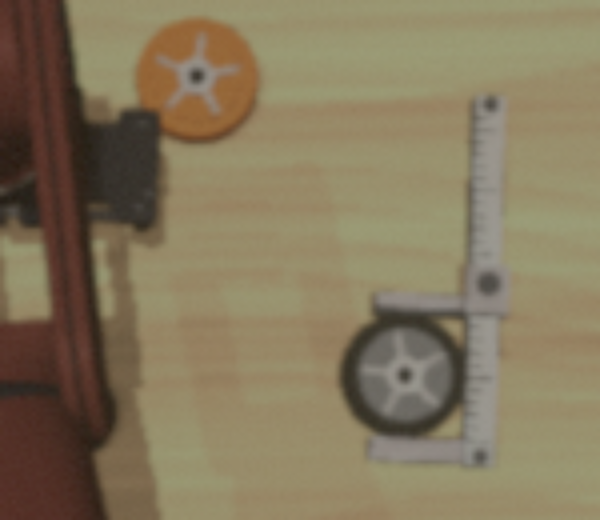

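```bash
python3 - <<'E'
from h import *
d=-GY;o=rot(d);x=50
robot.gripper_to(60)
robot.movep(at(G(x,150),120),o)
robot.move_l(at(G(x,150),10))
print(robot.move_l(at(G(x,103),10),rate=60,stop_force=15))
print(robot.move_l(at(G(x,93),10),rate=12,stop_force=18))
st=robot.state();print(toG(st["tool_pos"][:2]),st["contact_force"],st["time"])
robot.move_l(at(G(x,160),10));robot.move_l(at(G(x,160),160))
robot.movep(at(G(150,330),200),o)
look2()
E
```

```text
False
True
[49.01046587 97.42388768] [0.41680481 2.08710519 1.24383596] 32.5833
top 0.93 wheel gauge lo,hi,mid [2.1 0.5] [98.6 99.8] [50.4 50.2]
top fix [-17.2  68.8] [ 5.5 75.6]
top blade [110.5  55.2] [114.2  76.2]
side 0.95 wheel gauge lo,hi,mid [-1.8  3.8] [94.1 98.9] [46.2 51.4]
side fix [-17.5  68.5] [ 7.2 75.7]
side blade [110.5  61.9] [115.8  77. ]
35.325
```

```bash
python3 -c "
from h import *
print(robot.hand_in())"
```

```text
the job is handed in; nothing more can be done
None
```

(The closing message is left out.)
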